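# Wind the weld clamp tight with its crank

## Task

Fit the red crank onto the square shaft end of the welding clamp, then wind it clockwise (seen from above) by its black handle until the clamp holds the I-beam offcut firmly against its sprung back stop. Stop as soon as you feel the crank go clearly stiffer, do not overtighten, keep the gripper off the jaw, the beam and the shaft itself, leave the crank fully down on the shaft, and leave the tools and the other steel on the bench where they are.

Things in the scene. Friction and masses are not known exactly. Their poses are not given: they have to be found in the camera images.
- clamp: Blue and grey bench clamp bolted to the bench: grey bed 110 x 345 x 12 mm and a blue gearbox 90 x 90 mm, its top 90 mm above the bench. Origin at bench level under the vertical shaft axis; its y axis runs along the bed from the gearbox to the back stop (bed from y = -55 to +290 mm), z up. At the start the shaft's flats are parallel to the bed.
- shaft: Drive shaft end on the gearbox: upright brass square 20 x 20 mm, 22 mm tall, on a round shoulder 32 mm across. Origin at the foot of the square, in the shoulder's top face, 107 mm above the bench; z up, x and y square to the flats. Turning it clockwise seen from above drives the jaw towards the beam, 22 mm per turn; it is turned only with the crank. It stays where it is left.
- jaw: Blue sliding jaw 90 x 25 x 50 mm on the bed, moves along the clamp's y; origin in the middle of its underside. From its face a copper foot 36 x 30 mm stands out on a screw, its pressing face 22.5 to 32.5 mm (+y) from the jaw's origin: differs from run to run, stays so in the run. Keep hands off jaw and beam.
- stop: Grey back stop on the bed, fixed for the run, with a copper sprung face (80 x 40 mm) towards the jaw, about 30 N per mm. Origin on the bed's top under the unloaded face.
- beam: Loose offcut of dark steel I-beam standing on the bed between foot and stop, web level: 70 mm long (x), 50 mm across the flanges (y), 56 mm tall, 0.5 kg. Origin under its middle. The jaw pushes it the last 3 to 10 mm to the stop.
- crank: Loose red crank, 0.4 kg, lying flat as it will sit on the shaft. Hub 34 x 34 mm, 46 mm tall, sides parallel to x and y; square socket from below 21.6 mm wide, 24 mm deep, mouth chamfered 2 mm. Origin: centre of the socket mouth; z up; arm 24 mm wide, 10 mm thick, flush below, along +x, ends at 86 mm. Fits in any quarter turn, about 5 degrees of play; seated, its origin is at the shaft's origin.
- hub (a point): Point on the hub's axis 34 mm above the crank's underside, where to grip the hub (34 mm wide, across the arm).
- handle (a point): Middle of the crank's black upright handle, 24 mm across, a sleeve from 13 to 75 mm above the crank's underside, that spins freely on its pin: 60 mm from the hub axis, 48 mm above the underside.
- hammer: Hammer lying on the bench, a bystander.
- wire_brush: Brush lying on the bench, a bystander.
- offcut: Welded steel tee, 100 x 60 mm base, 58 mm tall, a bystander.
- square_top (a point): Centre of the square's top face. Feel: turning the free shaft takes about 4.2 N at the handle; once the beam is pinched this rises about 5 N per radian: 6.5 to 9 N is right (40 to 80 N of clamping), over 13 N (160 N) overtight. At a pause friction carries up to 4.2 N of it: the resting handle pushes back about 0 N when free, 2 to 3 N when right, over 6 N overtight. Needs 2.6 to 3.5 turns.
Things that resemble listed ones, but are neither listed nor needed, are in the scene too. What is shaped like the crank but blue is not meant.

How it is judged:
By the outcome, as a careful person would: the job done as asked, in the order asked, and still so for the second after the job is handed in, with the robot touching nothing.
It also fails if it takes over 72 s, if anything falls off the work surface, if the arm or the gripper's body presses on something with over 40 N, if the wrist force passes 120 N, or if a joint passes its speed limit or range.

## Robot

A 6-joint arm with a two-finger parallel gripper is mounted at the origin on the work surface. World frame = base frame: x ahead of the robot, y to its left, z up, the work surface at z = 0. Lengths are in m, angles in rad, forces in N, time in s.
With the tool pointing down it reaches from about 0.375 to 0.9 m from the base axis. Payload 3.1 kg.
Tool frame: the origin (TCP) lies midway between the tips of the shut fingers; the grasp point (between the pads) lies 19 mm behind it (grip_depth is the distance from the TCP to the grasp point, in m); z points along the fingers, y is the line along which they close (so a half turn about z gives the same grasp; the last joint's range is limited). The gripper opens to 85 mm and grips with 20 to 120 N. Pads are 22 mm wide; open, the fingers measure 114 mm over their backs; the gripper's body (76 mm by 85 mm) begins 54 mm behind the grasp point. The pads swing forward as they close: fully open they stand 13 mm farther back than shut.
Start: joints at [-1.47, 0.527, 1.433, -0, 1.181, -0.178], TCP at [0.173, -0.601, 0.231] pointing down, gripper open.
Joint ranges: [-3.08, 3.08], [-0.75, 2.2], [0.22, 2.44], [-1.43, 4.57], [0, 2.65], [-2.85, 2.85]. Speed limits (rad/s): [2.79, 2.79, 3.14, 3.14, 3.14, 3.14].

## Interface

Orientations are given as a unit quaternion [x, y, z, w].
In Python, from cell import get_obs, capture, sign_off, silhouettes, landmark_of, grip_depth gives the robot as it stands.
- The arm moves only by the tool jog_arm, never from a script. Its argument "increments" is a list of rows, each an object of numbers: "tx", "ty", "tz": the shift along the tool's x, y, z in mm; "ax", "ay", "az": the turn, a rotation vector about the tool's x, y, z in degrees; "hand": the finger opening in mm, from 0 to 85.4. In form: [{"tx": .., "ty": .., "tz": .., "ax": .., "ay": .., "az": .., "hand": ..}, ...]. A call has 1 to 10 rows; each row shifts and turns the commanded pose from where the row before left it, along the tool's axes as they then stand; what a row does not reach is not made up. A row lasts 1/10 s, in which the tool goes at most 50 mm and 8.59 degrees, less where a joint would pass 70% of its speed; a pose out of reach is approached as far as the arm can. A call is refused whole if a number of a shift passes 50 or a number of a turn 8.59, either way. A call with a gripper value outside its range is refused whole. The fingers move at their own pace and stop on an object; the grip force is fixed at half the most. Time passes only in rows, so rows that do not move let the fingers close. It gives the time, the measured TCP pose, the force, the opening and the grip force at its end, in the units of the state.
- get_obs(): the state, without advancing time (a new reading comes with each control period).
- capture(name): name is "scene" or "top"; returns a dict with "color" (400x640x3 uint8, red, green, blue), "fovy" (degrees; the focal length in pixels is half the picture's height over the tangent of half this angle, whatever the lens; pixels are square), "cx", "cy" (the principal point, pixels), "origin" and "orientation" of the camera in the world. Camera axes: x right, y down, z forward; pixel columns grow to the right and rows downward; lengths in m; the calibration is good to about 2 mm. A picture is of the moment at which its call begins. There is no depth.
- sign_off(): hands the job in; it is judged then, once.
Trained networks look in a picture, given as the dict that the camera call returned (one of the last four; its "shot" number tells which), for a name from the list of things; names that differ only in an ending like _2 or _b are one class to them, and where a whole thing is asked for, a point or a joint stands for the part that bears it (a point fixed in the world has none). Each returns a list of dicts, best first, with "p" (0 to 1); they miss things now and then, are a little off and sometimes report something else, mostly with a low value. They report only what shows in the picture. A call takes as long as a camera call. They do not tell look-alikes from the thing itself.
- silhouettes(picture, name): "mask" (400x640 bool, what is visible of it) and "xy" ([column, row] as shares, 0 to 1, of the picture: columns of its width, rows of its height, amid what is visible of it).
- landmark_of(picture, name): "xy" ([column, row] as shares, 0 to 1, of the picture: columns of its width, rows of its height: a listed point, or the origin of a listed thing).
The state is a dict: "time_s": time; "joint_positions": joint angles; "qvel": joint speeds; "joint_efforts": joint torques, N m; "eef_pos": TCP position; "eef_rot": TCP orientation; "contact_force": force on the tool from outside, world axes, zero at the start; "torque": the same for the moment, N m; "grip_width": opening from 0.0 (shut) to 1.0 (fully open); "finger_force": force on a finger pad.
Only numpy, scipy, OpenCV 4.12 (cv2) and the standard library are available. Lean on these libraries where they do the work, as an engineer would, in place of code of your own. Each camera call takes 0.05 s, during which the arm holds its last target. There are 200 camera calls.

## Working session

There is one attempt and no reset: what is moved stays moved. The work goes in short steps, Python scripts to look and compute and a tool call to move; the robot and the scene stay as the last step left them, time stands still between calls to the robot, and variables do not carry over. Pictures are saved under pics/ and viewed, at most 10 in all, crops included, and the job is handed in when it is done.

Besides the shell and the picture viewer there is one more tool, called after "Request:" as name([rows], argument=value, ...), one row to a line, values as JSON. jog_arm: Moves the arm, as the interface text tells. Its arguments: {"type":"object","properties":{"increments":{"type":"array","items":{"type":"object","properties":{"tx":{"type":"number"},"ty":{"type":"number"},"tz":{"type":"number"},"ax":{"type":"number"},"ay":{"type":"number"},"az":{"type":"number"},"hand":{"type":"number"}}}}},"required":["increments"]}

```bash
mkdir -p pics; cat > h.py <<'E'
import numpy as np, cv2
from scipy.spatial.transform import Rotation as R
from cell import *
def cap(n,f=None):
    c=capture(n)
    if f: cv2.imwrite('pics/'+f,cv2.cvtColor(c['color'],cv2.COLOR_RGB2BGR))
    return c
def K(c):
    h,w=c['color'].shape[:2]; return h/2/np.tan(np.radians(c['fovy'])/2)
def ray(c,xy):
    o=np.array(c['origin']); f=K(c)
    d=np.array([(xy[0]*640-c['cx'])/f,(xy[1]*400-c['cy'])/f,1.])
    return o,R.from_quat(c['orientation']).apply(d)
def onz(c,xy,z):
    o,d=ray(c,xy); return o+d*(z-o[2])/d[2]
def proj(c,p):
    q=R.from_quat(c['orientation']).inv().apply(np.array(p)-c['origin']); f=K(c)
    return np.array([q[0]/q[2]*f+c['cx'],q[1]/q[2]*f+c['cy']])
E
python3 - <<'E'
from h import *
print(get_obs()['eef_pos'],get_obs()['eef_rot'],grip_depth)
Z=dict(square_top=.129,hub=.034,handle=.048,crank=0,shaft=.107,clamp=0,beam=.012,jaw=.012,stop=.012,hammer=0,wire_brush=0,offcut=0)
for n in('scene','top'):
    c=cap(n,n+'0.png'); print(n,c['origin'],c['orientation'],c['fovy'],c['cx'],c['cy'])
    for k,z in Z.items():
        for d in landmark_of(c,k)[:3]: print(k,round(d['p'],2),np.round(np.array(d['xy'])*[640,400]),np.round(onz(c,d['xy'],z),4))
E
```

```text
[ 0.17254822 -0.59993293  0.23030692] [ 9.90228513e-01  1.39449739e-01  3.51985660e-05 -1.12321567e-03] 0.0187
scene [ 1.22943236 -0.00665343  0.86069548] [ 0.60411633  0.71353549 -0.26643877 -0.2343522 ] 51.811064779611584 324.78047310372426 198.378193412392
square_top 0.74 [361. 182.] [ 0.5202 -0.0227  0.129 ]
hub 0.94 [203. 179.] [ 0.4914 -0.4596  0.034 ]
hub 0.86 [249. 201.] [ 0.5466 -0.3119  0.034 ]
hub 0.6 [293. 209.] [ 0.5541 -0.1904  0.034 ]
handle 0.75 [295. 186.] [ 0.4878 -0.1981  0.048 ]
handle 0.75 [203. 193.] [ 0.5522 -0.4335  0.048 ]
handle 0.6 [229. 215.] [ 0.6123 -0.3422  0.048 ]
crank 0.93 [250. 213.] [ 0.5597 -0.3093 -0.    ]
crank 0.81 [202. 190.] [ 0.5016 -0.4649  0.    ]
crank 0.74 [294. 216.] [ 0.5523 -0.1908  0.    ]
shaft 0.52 [365. 185.] [ 0.5061 -0.0127  0.107 ]
clamp 0.66 [360. 214.] [ 0.5154 -0.0161  0.    ]
clamp 0.25 [247. 204.] [ 0.533 -0.325  0.   ]
beam 0.7 [423. 227.] [0.539  0.1501 0.012 ]
beam 0.21 [437. 232.] [0.5505 0.1862 0.012 ]
jaw 0.61 [378. 216.] [0.5238 0.0333 0.012 ]
stop 0.78 [438. 233.] [0.5522 0.1901 0.012 ]
hammer 0.84 [277. 292.] [ 0.
[... 433 characters left out ...]
94.] [ 0.5547 -0.1888  0.034 ]
handle 0.94 [362. 215.] [ 0.4998 -0.1977  0.048 ]
handle 0.69 [457. 194.] [ 0.5516 -0.4319  0.048 ]
handle 0.17 [405. 193.] [ 0.5557 -0.3035  0.048 ]
crank 0.9 [351. 191.] [ 0.5648 -0.1772  0.    ]
crank 0.67 [404. 198.] [ 0.5488 -0.3139  0.    ]
crank 0.15 [285. 205.] [ 0.5289 -0.0107  0.    ]
shaft 0.5 [282. 208.] [ 0.5115 -0.0098  0.107 ]
beam 0.63 [218. 199.] [0.5438 0.1564 0.012 ]
beam 0.17 [257. 112.] [0.769  0.0645 0.012 ]
jaw 0.7 [265. 209.] [0.5182 0.04   0.012 ]
stop 0.91 [203. 195.] [0.5539 0.1934 0.012 ]
hammer 0.71 [351. 111.] [ 0.7773 -0.1798  0.    ]
wire_brush 0.72 [204. 294.] [0.3101 0.1851 0.    ]
offcut 0.63 [255. 111.] [0.7742 0.0692 0.    ]
```

View pics/scene0.png

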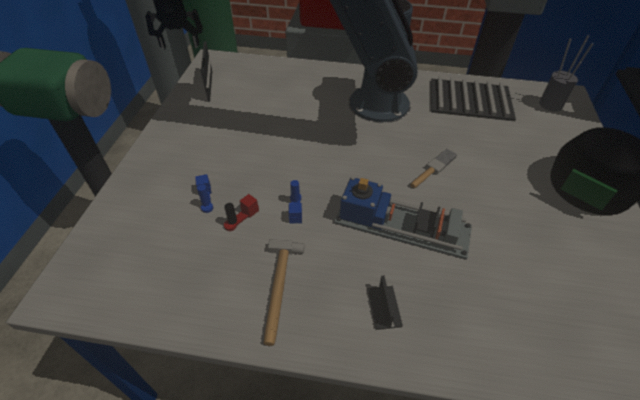

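View pics/top0.png

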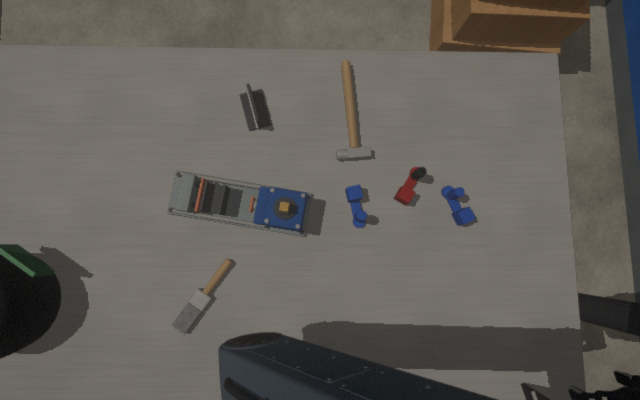

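The scene shows three cranks: the red one has its hub near (250,205) in scene and (405,195) in top, with its handle at (229,215) and (418,173). The other two are blue. The brass shaft is at (361,183) and (286,206), and the clamp bed runs left in the top view to the stop. Next I'll fit the crank and clamp poses.

```bash
cat > fit.py <<'E'
from h import *
from scipy.optimize import minimize
S=4
def hull(img,c,pts,v):
    p=np.array([proj(c,q) for q in pts]); p=((p+.5)*S).astype(np.float32)
    cv2.fillConvexPoly(img,cv2.convexHull(p).astype(np.int32),v)
def box(x0,x1,y0,y1,z0,z1): return np.array([[x,y,z] for x in(x0,x1) for y in(y0,y1) for z in(z0,z1)])
def cyl(x,r,z0,z1): return np.array([[x+r*np.cos(t),r*np.sin(t),z] for t in np.linspace(0,6.28,24) for z in(z0,z1)])
def tf(p,x,z=0): return R.from_euler('z',x[2]).apply(p)+[x[0],x[1],z]
def red(c):
    h=cv2.cvtColor(c['color'],cv2.COLOR_RGB2HSV); m=((h[...,0]<8)|(h[...,0]>172))&(h[...,1]>130)&(h[...,2]>40)
    return m
def blue(c):
    h=cv2.cvtColor(c['color'],cv2.COLOR_RGB2HSV); return (h[...,0]>105)&(h[...,0]<130)&(h[...,1]>120)&(h[...,2]>35)
def near(c,m,p,r):
    u=proj(c,p); yy,xx=np.mgrid[:400,:640]; return m&(np.hypot(xx-u[0],yy-u[1])<r)
def up(m): return cv2.resize(m.astype(np.uint8),None,fx=S,fy=S,interpolation=cv2.INTER_LINEAR)
def crankcost(x,cs,ms,z=0):
    e=0
    for c,m in zip(cs,ms):
        im=np.zeros((400*S,640*S),np.uint8)
        hull(im,c,tf(box(-.017,.017,-.017,.017,0,.046),x,z),1)
        hull(im,c,tf(np.vstack([box(0,.074,-.012,.012,0,.01),cyl(.074,.012,0,.01)]),x,z),1)
        hull(im,c,tf(cyl(.06,.012,.013,.075),x,z),0)
        e+=np.sum(im!=m)
    return e
def fit(cost,x0,*a):
    best=None
    for dy in(-.15,0,.15):
        x=np.array(x0)+[0,0,dy]; s=np.vstack([x,x+[.006,0,0],x+[0,.006,0],x+[0,0,.12]])
        r=minimize(cost,x,args=a,method='Nelder-Mead',options=dict(initial_simplex=s,xatol=1e-4,fatol=2,maxiter=120))
        if best is None or r.fun<best.fun: best=r
    return best
E
python3 - <<'E'
from fit import *
cs=[cap('scene'),cap('top')]
for s in ([0],[1],[0,1]):
    C=[cs[i] for i in s]
    ms=[up(near(c,red(c),[.575,-.32,.03],40)) for c in C]
    r=fit(crankcost,[.552,-.311,-.48],C,ms); print('crank',s,r.x[:2],np.degrees(r.x[2]),r.fun,[m.sum() for m in ms])
# brass
for c in cs:
    h=cv2.cvtColor(c['color'],cv2.COLOR_RGB2HSV); m=near(c,(h[...,0]>12)&(h[...,0]<32)&(h[...,1]>120)&(h[...,2]>100),[.518,-.02,.129],20)
    ys,xs=np.nonzero(m); print('brass',len(xs),xs.mean(),ys.mean(),onz(c,[(xs.mean()+.5)/640,(ys.mean()+.5)/400],.129))
    x,y=[int(v) for v in proj(c,[.53,.07,.05])]
    t=cv2.resize(c['color'][y-50:y+50,x-90:x+90],None,fx=4,fy=4,interpolation=cv2.INTER_CUBIC); print(x-90,y-50)
    cv2.imwrite(f'pics/clamp{c["shot"]}.png',cv2.cvtColor(cv2.convertScaleAbs(t,alpha=1.6),cv2.COLOR_RGB2BGR)); print(c['shot'])
E
ls pics
```

```text
crank [0] [ 0.55273257 -0.3106967 ] -33.49504161664588 2628.0 [np.uint64(5605)]
crank [1] [ 0.55504003 -0.30924618] -31.59775532887507 1448.0 [np.uint64(5042)]
crank [0, 1] [ 0.55541423 -0.30881359] -34.61711199565264 4452.0 [np.uint64(5605), np.uint64(5042)]
brass 36 363.6111111111111 181.16666666666666 [ 0.51651431 -0.01478558  0.129     ]
303 160
3
brass 72 283.68055555555554 206.125 [ 0.51260335 -0.01527365  0.129     ]
160 152
4
clamp3.png
clamp4.png
scene0.png
top0.png
```

View pics/clamp4.png

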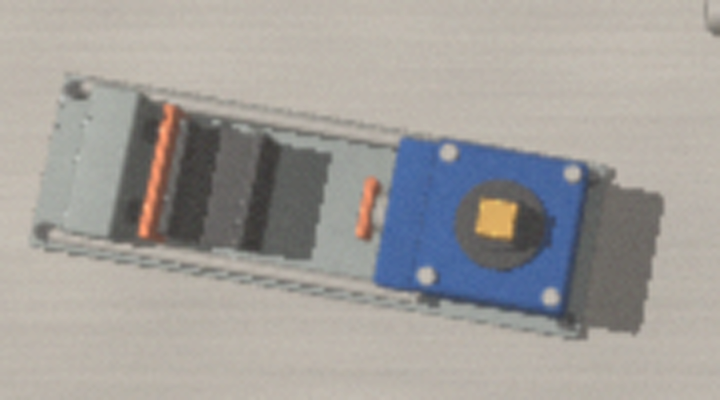

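```bash
cat >> h.py <<'E'
def rel(p,yaw,o=None):
    """tool-frame move (mm) and az (deg) to TCP p with tool x at yaw (deg), tool down"""
    o=o or get_obs(); r=R.from_quat(o['eef_rot'])
    X=np.array([np.cos(np.radians(yaw)),np.sin(np.radians(yaw)),0]); Z=np.array([0,0,-1.])
    t=R.from_matrix(np.column_stack([X,np.cross(Z,X),Z]))
    return np.round(r.inv().apply(np.array(p)-o['eef_pos'])*1000,1),np.round(np.degrees((r.inv()*t).as_rotvec()),2)
E
python3 - <<'E'
from h import *
print(rel([.554,-.310,.14],-32))
E
```

```text
(array([ 446.8, -174. ,   91.3]), array([-0.  ,  0.  , 48.03]))
```

The bed lies about 10° off the image axes. The four gearbox screws sit at crop (448,152), (572,174), (426,275) and (550,297), and the brass top is at about (496,220), which is px (284,207).

Request:
jog_arm([
  {"tx":44.7,"ty":-17.4,"tz":5,"hand":60},
  {"tx":44.7,"ty":-17.4,"tz":9,"hand":60},
  {"tx":44.7,"ty":-17.4,"tz":9,"hand":60},
  {"tx":44.7,"ty":-17.4,"tz":9,"hand":60},
  {"tx":44.7,"ty":-17.4,"tz":9,"hand":60},
  {"tx":44.7,"ty":-17.4,"tz":9,"hand":60},
  {"tx":44.7,"ty":-17.4,"tz":9,"hand":60},
  {"tx":44.7,"ty":-17.4,"tz":9,"hand":60},
  {"tx":44.7,"ty":-17.4,"tz":9,"hand":60},
  {"tx":44.7,"ty":-17.4,"tz":9,"hand":60},
])

```text
invalid input
```

Request:
jog_arm([
  {"az":8,"hand":60},
  {"az":8,"hand":60},
  {"az":8,"hand":60},
  {"az":8,"hand":60},
  {"az":8,"hand":60},
  {"az":8,"hand":60},
  {"hand":60},
])

```text
invalid input
```

```bash
python3 - <<'E'
from fit import *
print(rel([.554,-.310,.14],-32)); print(get_obs()['contact_force'],get_obs()['eef_pos'])
c=cap('scene','s1.png'); m=[up(near(c,red(c),[.575,-.32,.03],40))]; t=cap('top')
q=[onz(t,[(160+u/4+.0)/640,(152+v/4)/400],.09) for u,v in((448,152),(572,174),(426,275),(550,297))]
print(np.round(q,4),np.mean(q,0)); d=q[0]+q[2]-q[1]-q[3]; e=q[0]+q[1]-q[2]-q[3]
print(np.degrees(np.arctan2(d[1],d[0]))-90,np.degrees(np.arctan2(e[1],e[0])))
b=[onz(t,[(160+u/4)/640,(152+v/4)/400],.012) for u,v in((68,75),(612,165),(32,240),(578,338))]
d=b[0]+b[2]-b[1]-b[3]; print(np.round(b,4),np.degrees(np.arctan2(d[1],d[0]))-90)
x,y=[int(v) for v in proj(c,[.57,-.32,.1])]
z=cv2.resize(c['color'][y-60:y+60,x-80:x+80],None,fx=4,fy=4); cv2.imwrite('pics/s1c.png',cv2.cvtColor(cv2.convertScaleAbs(z,alpha=1.5),cv2.COLOR_RGB2BGR))
E
```

```text
(array([ 446.8, -174. ,   91.3]), array([-0.  ,  0.  , 48.03]))
[ 1.37210163  0.25258393 -0.48885355] [ 0.17259819 -0.60065303  0.2313018 ]
[[ 0.555   0.0154  0.09  ]
 [ 0.5424 -0.0562  0.09  ]
 [ 0.484   0.0269  0.09  ]
 [ 0.4715 -0.0439  0.09  ]] [ 0.51321674 -0.01443658  0.09      ]
-9.991158659574126 -9.48239817134923
[[ 0.6138  0.2598  0.012 ]
 [ 0.5581 -0.0804  0.012 ]
 [ 0.5103  0.277   0.012 ]
 [ 0.4502 -0.0595  0.012 ]] -9.713300687469598
```

View pics/s1c.png

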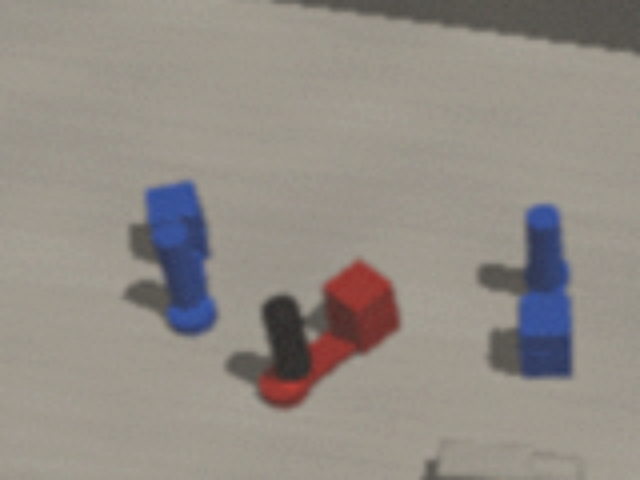

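The crop shows the red hub and its black handle clear of both blue cranks. Both moves were refused, so I'll write the rows out with every key.

Request:
jog_arm([
  {"tx":44.7,"ty":-17.4,"tz":5,"ax":0,"ay":0,"az":0,"hand":60},
  {"tx":44.7,"ty":-17.4,"tz":9,"ax":0,"ay":0,"az":0,"hand":60},
  {"tx":44.7,"ty":-17.4,"tz":9,"ax":0,"ay":0,"az":0,"hand":60},
  {"tx":44.7,"ty":-17.4,"tz":9,"ax":0,"ay":0,"az":0,"hand":60},
  {"tx":44.7,"ty":-17.4,"tz":9,"ax":0,"ay":0,"az":0,"hand":60},
  {"tx":44.7,"ty":-17.4,"tz":9,"ax":0,"ay":0,"az":0,"hand":60},
  {"tx":44.7,"ty":-17.4,"tz":9,"ax":0,"ay":0,"az":0,"hand":60},
  {"tx":44.7,"ty":-17.4,"tz":9,"ax":0,"ay":0,"az":0,"hand":60},
  {"tx":44.7,"ty":-17.4,"tz":9,"ax":0,"ay":0,"az":0,"hand":60},
  {"tx":44.7,"ty":-17.4,"tz":9,"ax":0,"ay":0,"az":0,"hand":60},
])

```text
time_s: 2.5
eef_pos: [0.5557, -0.3087, 0.1451]
eef_rot: [0.99, 0.139, 0.0, 0.0]
contact_force: [0.1, -1.7, -0.4]
grip_width: 0.697
finger_force: 0.0
```

Request:
jog_arm([
  {"tx":0,"ty":0,"tz":0,"ax":0,"ay":0,"az":8,"hand":60},
  {"tx":0,"ty":0,"tz":0,"ax":0,"ay":0,"az":8,"hand":60},
  {"tx":0,"ty":0,"tz":0,"ax":0,"ay":0,"az":8,"hand":60},
  {"tx":0,"ty":0,"tz":0,"ax":0,"ay":0,"az":8,"hand":60},
  {"tx":0,"ty":0,"tz":0,"ax":0,"ay":0,"az":8,"hand":60},
  {"tx":0,"ty":0,"tz":0,"ax":0,"ay":0,"az":8,"hand":60},
  {"tx":0,"ty":0,"tz":0,"ax":0,"ay":0,"az":0,"hand":60},
])

```text
time_s: 3.2
eef_pos: [0.5543, -0.31, 0.1453]
eef_rot: [0.961, -0.275, 0.0, 0.0]
contact_force: [0.5, -0.0, -1.6]
grip_width: 0.701
finger_force: 0.0
```

```bash
python3 - <<'E'
from h import *
o=get_obs(); print(o['joint_positions'],o['eef_pos'],rel([.554,-.3095,.017],-32))
E
```

```text
[-6.85645215e-01  6.42135069e-01  1.48254085e+00  6.70052193e-06
  1.01682944e+00  1.44282867e+00] [ 0.55427558 -0.31000914  0.14530999] (array([ -0.5,  -0.3, 128.3]), array([ 0.  , -0.01,  0.05]))
```

Request:
jog_arm([
  {"tx":0,"ty":0,"tz":35,"ax":0,"ay":0,"az":0,"hand":60},
  {"tx":0,"ty":0,"tz":35,"ax":0,"ay":0,"az":0,"hand":60},
  {"tx":0,"ty":0,"tz":30,"ax":0,"ay":0,"az":0,"hand":60},
  {"tx":0,"ty":0,"tz":20,"ax":0,"ay":0,"az":0,"hand":60},
  {"tx":0,"ty":0,"tz":10,"ax":0,"ay":0,"az":0,"hand":60},
  {"tx":0,"ty":0,"tz":0,"ax":0,"ay":0,"az":0,"hand":25},
  {"tx":0,"ty":0,"tz":0,"ax":0,"ay":0,"az":0,"hand":25},
  {"tx":0,"ty":0,"tz":0,"ax":0,"ay":0,"az":0,"hand":25},
  {"tx":0,"ty":0,"tz":0,"ax":0,"ay":0,"az":0,"hand":25},
  {"tx":0,"ty":0,"tz":0,"ax":0,"ay":0,"az":0,"hand":25},
])

```text
time_s: 4.2
eef_pos: [0.5544, -0.3101, 0.016]
eef_rot: [0.961, -0.275, 0.0, 0.0]
contact_force: [0.5, 0.2, -1.2]
grip_width: 0.387
finger_force: 61.0
```

```bash
python3 - <<'E'
from fit import *
o=get_obs(); print(o['time_s'],o['eef_pos'],o['grip_width']*85.4,o['finger_force'],o['contact_force'],o['torque'])
c=cap('scene'); 
x,y=[int(v) for v in proj(c,[.57,-.32,.05])]
z=cv2.resize(c['color'][y-60:y+60,x-80:x+80],None,fx=4,fy=4); cv2.imwrite('pics/s2c.png',cv2.cvtColor(cv2.convertScaleAbs(z,alpha=1.5),cv2.COLOR_RGB2BGR))
E
```

```text
4.2 [ 0.554433   -0.310107    0.01603207] 33.043353250072144 60.97939488070551 [ 0.54494072  0.22292509 -1.20028024] [0.07266509 0.02829925 0.01751718]
```

View pics/s2c.png

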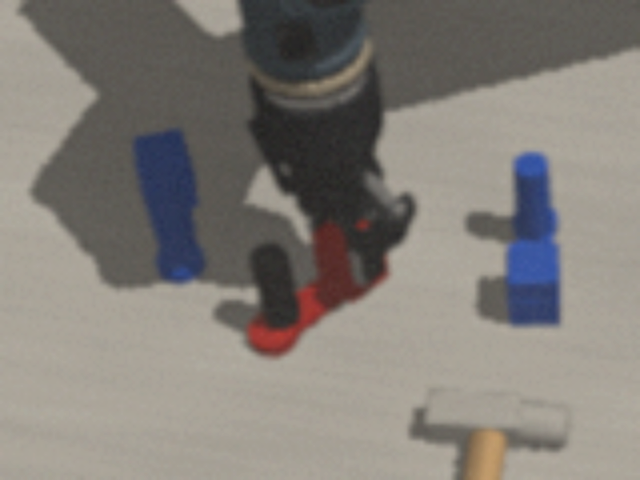

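The crank is gripped squarely by the hub at a 33 mm opening. I'll lift it and carry it over the shaft.

Request:
jog_arm([
  {"tx":0,"ty":0,"tz":-20,"ax":0,"ay":0,"az":0,"hand":25},
  {"tx":0,"ty":0,"tz":-40,"ax":0,"ay":0,"az":0,"hand":25},
  {"tx":0,"ty":0,"tz":-40,"ax":0,"ay":0,"az":0,"hand":25},
  {"tx":0,"ty":0,"tz":-40,"ax":0,"ay":0,"az":0,"hand":25},
  {"tx":0,"ty":0,"tz":-34,"ax":0,"ay":0,"az":0,"hand":25},
  {"tx":-15,"ty":-18,"tz":0,"ax":0,"ay":0,"az":0,"hand":25},
  {"tx":-30,"ty":-36,"tz":0,"ax":0,"ay":0,"az":0,"hand":25},
  {"tx":-30,"ty":-36,"tz":0,"ax":0,"ay":0,"az":0,"hand":25},
  {"tx":-30,"ty":-36,"tz":0,"ax":0,"ay":0,"az":0,"hand":25},
  {"tx":-30,"ty":-36,"tz":0,"ax":0,"ay":0,"az":0,"hand":25},
])

```text
time_s: 5.25
eef_pos: [0.5244, -0.0993, 0.1893]
eef_rot: [0.961, -0.276, -0.0, -0.0]
contact_force: [0.8, 0.4, -4.0]
grip_width: 0.391
finger_force: 60.7
```

Request:
jog_arm([
  {"tx":-30,"ty":-36,"tz":0,"ax":0,"ay":0,"az":0,"hand":25},
  {"tx":-26,"ty":-31,"tz":0,"ax":0,"ay":0,"az":0,"hand":25},
  {"tx":0,"ty":0,"tz":0,"ax":0,"ay":0,"az":-7.5,"hand":25},
  {"tx":0,"ty":0,"tz":0,"ax":0,"ay":0,"az":-7.5,"hand":25},
  {"tx":0,"ty":0,"tz":0,"ax":0,"ay":0,"az":-7.3,"hand":25},
  {"tx":0,"ty":0,"tz":0,"ax":0,"ay":0,"az":0,"hand":25},
  {"tx":0,"ty":0,"tz":0,"ax":0,"ay":0,"az":0,"hand":25},
])

```text
time_s: 5.95
eef_pos: [0.5131, -0.0145, 0.1893]
eef_rot: [0.996, -0.086, -0.0, -0.0]
contact_force: [0.0, -0.8, -4.2]
grip_width: 0.388
finger_force: 61.0
```

```bash
python3 - <<'E'
from fit import *
o=get_obs(); print(o['time_s'],o['eef_pos'],o['grip_width']*85.4,o['contact_force'],o['torque'],rel([.5135,-.0147,.19],-9.7,o))
p=np.array(o['eef_pos'])
for n in('scene','top'):
    c=cap(n,n+'3.png')
    for k,z in(('handle',p[2]-.016+.048),('hub',p[2]-.016+.034),('square_top',.129)):
        for d in landmark_of(c,k)[:3]: print(n,k,round(d['p'],2),np.round(np.array(d['xy'])*[640,400]),np.round(onz(c,d['xy'],z),4))
    m=near(c,red(c),p,70); ys,xs=np.nonzero(m); print(m.sum())
    x,y=[int(v) for v in proj(c,p)]
    z=cv2.resize(c['color'][y-50:y+50,x-66:x+66],None,fx=6,fy=6); cv2.imwrite(f'pics/{n}3c.png',cv2.cvtColor(cv2.convertScaleAbs(z,alpha=1.5),cv2.COLOR_RGB2BGR)); print(x-66,y-50)
E
```

```text
5.95 [ 0.51308926 -0.01452673  0.18931067] 33.15812205206177 [ 0.04804855 -0.82715792 -4.22611506] [-0.01115633  0.09726037  0.01073477] (array([ 0.4,  0.1, -0.7]), array([-0.  ,  0.02, -0.12]))
scene handle 0.63 [296. 189.] [ 0.6535 -0.1545  0.2213]
scene hub 0.93 [200. 180.] [ 0.6503 -0.3708  0.2073]
scene hub 0.66 [365. 157.] [ 0.5123 -0.0202  0.2073]
scene hub 0.56 [291. 207.] [ 0.6924 -0.1565  0.2073]
scene square_top 0.49 [362. 182.] [ 0.5181 -0.0199  0.129 ]
281
300 112
top handle 0.89 [363. 213.] [ 0.4918 -0.177   0.2213]
top handle 0.56 [458. 191.] [ 0.5359 -0.3689  0.2213]
top hub 0.82 [466. 218.] [ 0.4825 -0.3883  0.2073]
0
216 153
```

View pics/scene3c.png

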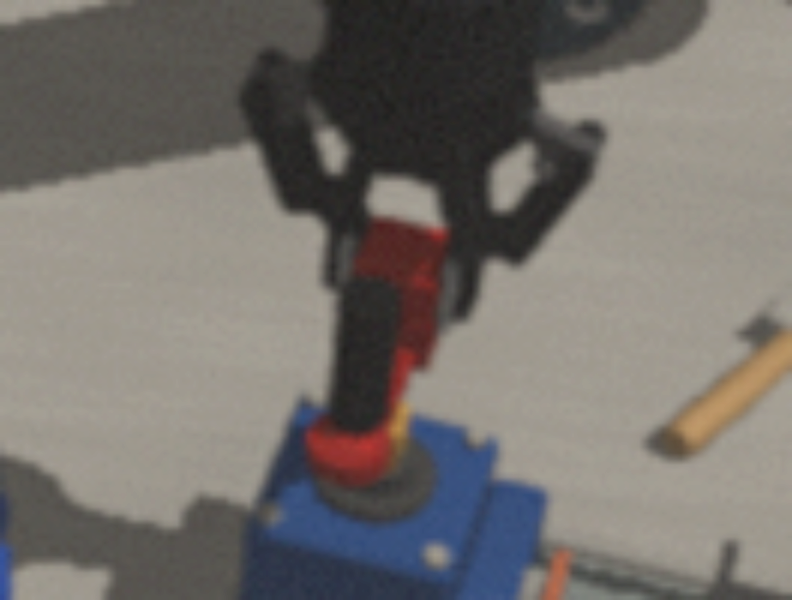

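The crank hangs level over the shaft with its arm towards the camera. A quick fit will give the hub's offset along the arm.

```bash
python3 - <<'E'
from fit import *
o=get_obs(); p=np.array(o['eef_pos']); z=p[2]-.016; yaw=np.radians(-9.6)
c=cap('scene'); h=cv2.cvtColor(c['color'],cv2.COLOR_RGB2HSV)
m=up(near(c,red(c),p-[0,0,.02],40)); 
from numpy import cos,sin
ig=up((h[...,2]<60)&~red(c)); res=[]
for a in np.arange(-8,8.1,.5):
    for b in(-2,-1,0,1,2):
        x=[p[0]+(a*cos(yaw)-b*sin(yaw))/1e3,p[1]+(a*sin(yaw)+b*cos(yaw))/1e3,yaw]
        im=np.zeros((400*S,640*S),np.uint8)
        hull(im,c,tf(box(-.017,.017,-.017,.017,0,.046),x,z),1)
        hull(im,c,tf(np.vstack([box(0,.074,-.012,.012,0,.01),cyl(.074,.012,0,.01)]),x,z),1)
        hull(im,c,tf(cyl(.06,.012,.013,.075),x,z),0)
        res.append((int(np.sum((im!=m)&(ig==0))),a,b))
print(sorted(res)[:8],m.sum())
E
```

```text
[(1149, np.float64(1.5), -2), (1157, np.float64(2.5), -2), (1158, np.float64(0.5), -2), (1162, np.float64(1.0), -2), (1165, np.float64(2.0), -2), (1166, np.float64(3.0), -2), (1180, np.float64(-1.0), -2), (1183, np.float64(-0.5), -2)] 4282
```

Request:
jog_arm([
  {"tx":0,"ty":0,"tz":20,"ax":0,"ay":0,"az":0,"hand":25},
  {"tx":0,"ty":0,"tz":15,"ax":0,"ay":0,"az":0,"hand":25},
  {"tx":0,"ty":0,"tz":4,"ax":0,"ay":0,"az":0,"hand":25},
  {"tx":0,"ty":0,"tz":3,"ax":0,"ay":0,"az":0,"hand":25},
  {"tx":0,"ty":0,"tz":2,"ax":0,"ay":0,"az":0,"hand":25},
  {"tx":0,"ty":0,"tz":1,"ax":0,"ay":0,"az":0,"hand":25},
  {"tx":0,"ty":0,"tz":1,"ax":0,"ay":0,"az":0,"hand":25},
])

```text
time_s: 7.1
eef_pos: [0.514, -0.0147, 0.1446]
eef_rot: [0.996, -0.084, 0.001, 0.0]
contact_force: [-2.9, 0.8, 6.0]
grip_width: 0.391
finger_force: 62.3
```

Request:
jog_arm([
  {"tx":0,"ty":0,"tz":1,"ax":0,"ay":0,"az":0,"hand":25},
  {"tx":0,"ty":0,"tz":1,"ax":0,"ay":0,"az":0,"hand":25},
])

```text
time_s: 7.3
eef_pos: [0.5142, -0.0152, 0.1418]
eef_rot: [0.996, -0.084, 0.001, 0.001]
contact_force: [0.7, -1.6, -3.0]
grip_width: 0.388
finger_force: 61.1
```

Request:
jog_arm([
  {"tx":0.5,"ty":0.3,"tz":2,"ax":0,"ay":0,"az":0,"hand":25},
  {"tx":0,"ty":0,"tz":3,"ax":0,"ay":0,"az":0,"hand":25},
  {"tx":0,"ty":0,"tz":3,"ax":0,"ay":0,"az":0,"hand":25},
  {"tx":0,"ty":0,"tz":3,"ax":0,"ay":0,"az":0,"hand":25},
])

```text
time_s: 7.7
eef_pos: [0.5143, -0.0152, 0.1301]
eef_rot: [0.996, -0.084, 0.0, 0.0]
contact_force: [0.8, -2.7, -2.0]
grip_width: 0.383
finger_force: 61.2
```

Request:
jog_arm([
  {"tx":0,"ty":0,"tz":3,"ax":0,"ay":0,"az":0,"hand":25},
  {"tx":0,"ty":0,"tz":2,"ax":0,"ay":0,"az":0,"hand":25},
  {"tx":0,"ty":0,"tz":1,"ax":0,"ay":0,"az":0,"hand":25},
  {"tx":0,"ty":0,"tz":1,"ax":0,"ay":0,"az":0,"hand":25},
])

```text
time_s: 8.1
eef_pos: [0.5143, -0.0152, 0.1234]
eef_rot: [0.996, -0.084, 0.0, 0.0]
contact_force: [0.6, -2.4, -0.8]
grip_width: 0.386
finger_force: 61.3
```

Request:
jog_arm([
  {"tx":0,"ty":0,"tz":1,"ax":0,"ay":0,"az":0,"hand":25},
  {"tx":0,"ty":0,"tz":1,"ax":0,"ay":0,"az":0,"hand":25},
])

```text
time_s: 8.3
eef_pos: [0.5143, -0.0152, 0.1229]
eef_rot: [0.996, -0.084, 0.001, 0.0]
contact_force: [-3.3, -2.7, 17.5]
grip_width: 0.386
finger_force: 63.6
```

It's seated: the contact pushed back at the expected height. Now I'll release and go over to the handle.

Request:
jog_arm([
  {"tx":0,"ty":0,"tz":-1,"ax":0,"ay":0,"az":0,"hand":60},
  {"tx":0,"ty":0,"tz":0,"ax":0,"ay":0,"az":0,"hand":60},
  {"tx":0,"ty":0,"tz":0,"ax":0,"ay":0,"az":0,"hand":60},
  {"tx":0,"ty":0,"tz":-15,"ax":0,"ay":0,"az":0,"hand":60},
  {"tx":0,"ty":0,"tz":-35,"ax":0,"ay":0,"az":0,"hand":60},
  {"tx":0,"ty":0,"tz":-35,"ax":0,"ay":0,"az":0,"hand":60},
  {"tx":20,"ty":0,"tz":0,"ax":0,"ay":0,"az":0,"hand":60},
  {"tx":25,"ty":0,"tz":0,"ax":0,"ay":0,"az":0,"hand":60},
  {"tx":15,"ty":0,"tz":0,"ax":0,"ay":0,"az":0,"hand":60},
  {"tx":0,"ty":0,"tz":0,"ax":0,"ay":0,"az":0,"hand":60},
])

```text
time_s: 9.3
eef_pos: [0.5747, -0.0253, 0.2071]
eef_rot: [0.996, -0.084, 0.001, -0.0]
contact_force: [-0.4, -0.8, 0.5]
grip_width: 0.706
finger_force: 0.0
```

```bash
python3 - <<'E'
from fit import *
o=get_obs(); p=np.array(o['eef_pos']); print(o['time_s'],p,o['contact_force'],o['grip_width'],rel([.5735,-.0252,.139],-9.6,o))
c=cap('scene')
for k,z in(('handle',.155),('hub',.141)):
    for d in landmark_of(c,k)[:4]: print(k,round(d['p'],2),np.round(np.array(d['xy'])*[640,400]),np.round(onz(c,d['xy'],z),4))
x,y=[int(v) for v in proj(c,[.55,-.02,.15])]
z=cv2.resize(c['color'][y-50:y+50,x-66:x+66],None,fx=6,fy=6); cv2.imwrite('pics/s4c.png',cv2.cvtColor(cv2.convertScaleAbs(z,alpha=1.5),cv2.COLOR_RGB2BGR)); print(x-66,y-50)
E
```

```text
9.3 [ 0.57466743 -0.02531393  0.20711984] [-0.41388818 -0.8174246   0.47703169] 0.7056047565321093 (array([-1.3,  0.1, 68.1]), array([-0.01, -0.08, -0.08]))
handle 0.73 [293. 189.] [ 0.5942 -0.176   0.155 ]
handle 0.69 [200. 193.] [ 0.6432 -0.3844  0.155 ]
handle 0.51 [380. 214.] [0.6341 0.0289 0.155 ]
hub 0.92 [201. 182.] [ 0.5973 -0.402   0.141 ]
hub 0.7 [366. 179.] [ 0.5184 -0.0108  0.141 ]
hub 0.62 [295. 211.] [ 0.6483 -0.1606  0.141 ]
295 135
```

View pics/s4c.png

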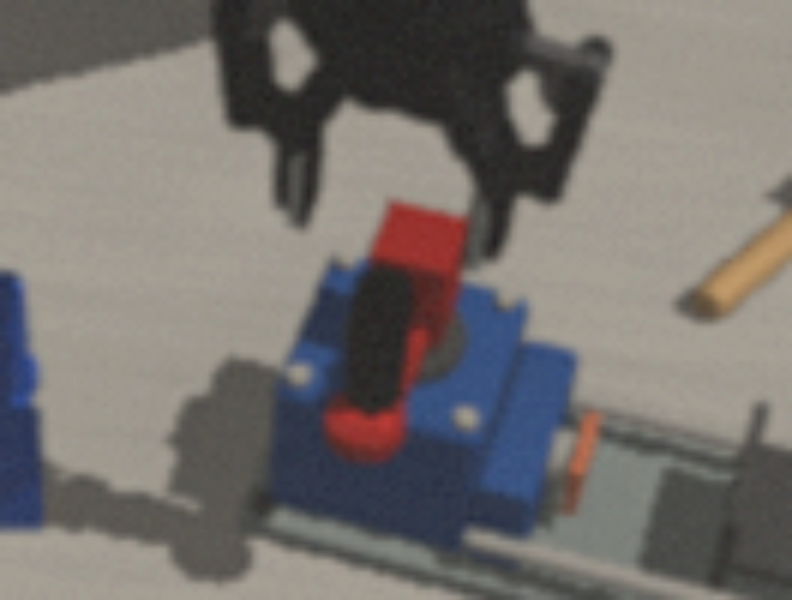

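The crank sits flat on the shoulder with its handle towards the camera, and the fingers straddle it. I'll lower and grip the handle.

Request:
jog_arm([
  {"tx":-1,"ty":0,"tz":15,"ax":0,"ay":0,"az":0,"hand":60},
  {"tx":0,"ty":0,"tz":20,"ax":0,"ay":0,"az":0,"hand":60},
  {"tx":0,"ty":0,"tz":20,"ax":0,"ay":0,"az":0,"hand":60},
  {"tx":0,"ty":0,"tz":10,"ax":0,"ay":0,"az":0,"hand":60},
  {"tx":0,"ty":0,"tz":0,"ax":0,"ay":0,"az":0,"hand":15},
  {"tx":0,"ty":0,"tz":0,"ax":0,"ay":0,"az":0,"hand":15},
  {"tx":0,"ty":0,"tz":0,"ax":0,"ay":0,"az":0,"hand":15},
  {"tx":0,"ty":0,"tz":0,"ax":0,"ay":0,"az":0,"hand":15},
  {"tx":0,"ty":0,"tz":0,"ax":0,"ay":0,"az":0,"hand":15},
  {"tx":0,"ty":0,"tz":0,"ax":0,"ay":0,"az":0,"hand":15},
])

```text
time_s: 10.45
eef_pos: [0.5725, -0.025, 0.1431]
eef_rot: [0.996, -0.084, 0.001, 0.0]
contact_force: [0.2, 0.3, 3.5]
grip_width: 0.265
finger_force: 58.7
```

```bash
cat > wind.py <<'E'
from h import *
import sys,json
# rows clockwise: from arm angle a0 (deg, world), n rows of step deg; tool x at yaw
C=np.array([.5143,-.0152]); 
def rows(a0,step,n,yaw,r=60):
    Y=np.radians(yaw); X=np.array([np.cos(Y),np.sin(Y)]); Yv=np.array([np.sin(Y),-np.cos(Y)])
    for i in range(n):
        a,b=np.radians([a0-i*step,a0-(i+1)*step]); d=r*np.array([np.cos(b)-np.cos(a),np.sin(b)-np.sin(a)])
        print(json.dumps(dict(tx=round(d@X,1),ty=round(d@Yv,1),tz=0,ax=0,ay=0,az=0,hand=15)),end=', ')
    print()
def st():
    o=get_obs(); p=np.array(o['eef_pos']); v=p[:2]-C; a=np.arctan2(v[1],v[0]); f=np.array(o['contact_force'])
    t=np.array([np.sin(a),-np.cos(a)])
    print('t',o['time_s'],'ang',round(np.degrees(a),2),'r',round(np.hypot(*v)*1e3,2),'z',round(p[2],4),'Ftan(resist)',round(-f[:2]@t,2),'Frad',round(f[:2]@v/np.hypot(*v),2),'Fz',round(f[2],2),np.round(R.from_quat(o['eef_rot']).as_matrix()[:,0],3),o['grip_width']*85.4,o['finger_force'])
E
python3 - <<'E'
from wind import *
st()
for k in range(1): rows(-9.6,10,36,-9.6)
E
```

```text
t 10.45 ang -9.55 r 59.06 z 0.1431 Ftan(resist) 0.35 Frad 0.1 Fz 3.45 [ 0.986 -0.168  0.002] 22.625340660423802 58.67403209209442
{"tx": -0.9, "ty": 10.4, "tz": 0, "ax": 0, "ay": 0, "az": 0, "hand": 15}, {"tx": -2.7, "ty": 10.1, "tz": 0, "ax": 0, "ay": 0, "az": 0, "hand": 15}, {"tx": -4.4, "ty": 9.5, "tz": 0, "ax": 0, "ay": 0, "az": 0, "hand": 15}, {"tx": -6.0, "ty": 8.6, "tz": 0, "ax": 0, "ay": 0, "az": 0, "hand": 15}, {"tx": -7.4, "ty": 7.4, "tz": 0, "ax": 0, "ay": 0, "az": 0, "hand": 15}, {"tx": -8.6, "ty": 6.0, "tz": 0, "ax": 0, "ay": 0, "az": 0, "hand": 15}, {"tx": -9.5, "ty": 4.4, "tz": 0, "ax": 0, "ay": 0, "az": 0, "hand": 15}, {"tx": -10.1, "ty": 2.7, "tz": 0, "ax": 0, "ay": 0, "az": 0, "hand": 15}, {"tx": -10.4, "ty": 0.9, "tz": 0, "ax": 0, "ay": 0, "az": 0, "hand": 15}, {"tx": -10.4, "ty": -0.9, "tz": 0, "ax": 0, "ay": 0, "az": 0, "hand": 15}, {"tx": -10.1, "ty": -2.7, "tz": 0, "ax": 0, "ay": 0, "az": 0, "hand": 15}, {"tx": -9.5, "ty": -4.4, "tz": 0, "ax": 0, "ay": 0, "az": 0, "hand": 15}, {"tx": -8.6, "ty": -6.0, "tz": 0, "ax": 0, "ay": 0, "az": 0, "hand": 15}, {"tx": -7.4
[... 973 characters left out ...]
"tz": 0, "ax": 0, "ay": 0, "az": 0, "hand": 15}, {"tx": 10.4, "ty": 0.9, "tz": 0, "ax": 0, "ay": 0, "az": 0, "hand": 15}, {"tx": 10.1, "ty": 2.7, "tz": 0, "ax": 0, "ay": 0, "az": 0, "hand": 15}, {"tx": 9.5, "ty": 4.4, "tz": 0, "ax": 0, "ay": 0, "az": 0, "hand": 15}, {"tx": 8.6, "ty": 6.0, "tz": 0, "ax": 0, "ay": 0, "az": 0, "hand": 15}, {"tx": 7.4, "ty": 7.4, "tz": 0, "ax": 0, "ay": 0, "az": 0, "hand": 15}, {"tx": 6.0, "ty": 8.6, "tz": 0, "ax": 0, "ay": 0, "az": 0, "hand": 15}, {"tx": 4.4, "ty": 9.5, "tz": 0, "ax": 0, "ay": 0, "az": 0, "hand": 15}, {"tx": 2.7, "ty": 10.1, "tz": 0, "ax": 0, "ay": 0, "az": 0, "hand": 15}, {"tx": 0.9, "ty": 10.4, "tz": 0, "ax": 0, "ay": 0, "az": 0, "hand": 15},
```

Request:
jog_arm([
  {"tx":-0.9,"ty":10.4,"tz":0,"ax":0,"ay":0,"az":0,"hand":15},
  {"tx":-2.7,"ty":10.1,"tz":0,"ax":0,"ay":0,"az":0,"hand":15},
  {"tx":-4.4,"ty":9.5,"tz":0,"ax":0,"ay":0,"az":0,"hand":15},
  {"tx":-6.0,"ty":8.6,"tz":0,"ax":0,"ay":0,"az":0,"hand":15},
  {"tx":-7.4,"ty":7.4,"tz":0,"ax":0,"ay":0,"az":0,"hand":15},
  {"tx":-8.6,"ty":6.0,"tz":0,"ax":0,"ay":0,"az":0,"hand":15},
  {"tx":-9.5,"ty":4.4,"tz":0,"ax":0,"ay":0,"az":0,"hand":15},
  {"tx":-10.1,"ty":2.7,"tz":0,"ax":0,"ay":0,"az":0,"hand":15},
  {"tx":-10.4,"ty":0.9,"tz":0,"ax":0,"ay":0,"az":0,"hand":15},
])

```text
time_s: 11.35
eef_pos: [0.504, -0.0754, 0.1431]
eef_rot: [0.996, -0.085, 0.003, 0.0]
contact_force: [5.4, 3.5, 4.0]
grip_width: 0.262
finger_force: 59.1
```

```bash
python3 -c "
from wind import *
st()"
```

```text
t 11.35 ang -99.73 r 61.05 z 0.1431 Ftan(resist) 4.77 Frad -4.41 Fz 3.98 [ 0.985 -0.17   0.005] 22.374927974807648 59.063769578933716
```

Request:
jog_arm([
  {"tx":-10.4,"ty":-1.7,"tz":0,"ax":0,"ay":0,"az":0,"hand":15},
  {"tx":-10.1,"ty":-2.7,"tz":0,"ax":0,"ay":0,"az":0,"hand":15},
  {"tx":-9.5,"ty":-4.4,"tz":0,"ax":0,"ay":0,"az":0,"hand":15},
  {"tx":-8.6,"ty":-6.0,"tz":0,"ax":0,"ay":0,"az":0,"hand":15},
  {"tx":-7.4,"ty":-7.4,"tz":0,"ax":0,"ay":0,"az":0,"hand":15},
  {"tx":-6.0,"ty":-8.6,"tz":0,"ax":0,"ay":0,"az":0,"hand":15},
  {"tx":-4.4,"ty":-9.5,"tz":0,"ax":0,"ay":0,"az":0,"hand":15},
  {"tx":-2.7,"ty":-10.1,"tz":0,"ax":0,"ay":0,"az":0,"hand":15},
  {"tx":-0.9,"ty":-10.4,"tz":0,"ax":0,"ay":0,"az":0,"hand":15},
])

```text
time_s: 12.25
eef_pos: [0.4543, -0.0056, 0.1428]
eef_rot: [0.997, -0.084, 0.001, 0.002]
contact_force: [3.4, -5.6, 4.8]
grip_width: 0.265
finger_force: 59.2
```

```bash
python3 -c "
from wind import *
st()"
```

```text
t 12.25 ang 170.94 r 60.75 z 0.1428 Ftan(resist) 4.95 Frad -4.27 Fz 4.8 [ 0.986 -0.166  0.003] 22.59311355642535 59.23059582710266
```

Request:
jog_arm([
  {"tx":1.6,"ty":-10.4,"tz":0,"ax":0,"ay":0,"az":0,"hand":15},
  {"tx":2.7,"ty":-10.1,"tz":0,"ax":0,"ay":0,"az":0,"hand":15},
  {"tx":4.4,"ty":-9.5,"tz":0,"ax":0,"ay":0,"az":0,"hand":15},
  {"tx":6.0,"ty":-8.6,"tz":0,"ax":0,"ay":0,"az":0,"hand":15},
  {"tx":7.4,"ty":-7.4,"tz":0,"ax":0,"ay":0,"az":0,"hand":15},
  {"tx":8.6,"ty":-6.0,"tz":0,"ax":0,"ay":0,"az":0,"hand":15},
  {"tx":9.5,"ty":-4.4,"tz":0,"ax":0,"ay":0,"az":0,"hand":15},
  {"tx":10.1,"ty":-2.7,"tz":0,"ax":0,"ay":0,"az":0,"hand":15},
  {"tx":10.4,"ty":-0.9,"tz":0,"ax":0,"ay":0,"az":0,"hand":15},
])

```text
time_s: 13.15
eef_pos: [0.5197, 0.0441, 0.1425]
eef_rot: [0.997, -0.083, -0.004, 0.001]
contact_force: [-5.4, -1.1, 12.1]
grip_width: 0.264
finger_force: 60.1
```

Request:
jog_arm([
  {"tx":10.4,"ty":0.9,"tz":0,"ax":0,"ay":0,"az":0,"hand":15},
  {"tx":10.1,"ty":2.7,"tz":0,"ax":0,"ay":0,"az":0,"hand":15},
  {"tx":9.5,"ty":4.4,"tz":0,"ax":0,"ay":0,"az":0,"hand":15},
  {"tx":8.6,"ty":6.0,"tz":0,"ax":0,"ay":0,"az":0,"hand":15},
  {"tx":7.4,"ty":7.4,"tz":0,"ax":0,"ay":0,"az":0,"hand":15},
  {"tx":6.0,"ty":8.6,"tz":0,"ax":0,"ay":0,"az":0,"hand":15},
  {"tx":4.4,"ty":9.5,"tz":0,"ax":0,"ay":0,"az":0,"hand":15},
  {"tx":2.7,"ty":10.1,"tz":0,"ax":0,"ay":0,"az":0,"hand":15},
  {"tx":0.9,"ty":10.4,"tz":0,"ax":0,"ay":0,"az":0,"hand":15},
])

```text
time_s: 14.05
eef_pos: [0.5734, -0.0238, 0.1429]
eef_rot: [0.996, -0.085, 0.001, -0.001]
contact_force: [4.0, 4.6, 6.0]
grip_width: 0.263
finger_force: 59.5
```

```bash
python3 -c "
from wind import *
st()"
```

```text
t 14.05 ang -8.27 r 59.7 z 0.1429 Ftan(resist) 5.17 Frad 3.32 Fz 5.99 [ 0.986 -0.169  0.002] 22.474027184413174 59.46291983127594
```

Request:
jog_arm([
  {"tx":-0.5,"ty":10.4,"tz":0,"ax":0,"ay":0,"az":0,"hand":15},
  {"tx":-2.7,"ty":10.1,"tz":0,"ax":0,"ay":0,"az":0,"hand":15},
  {"tx":-4.4,"ty":9.5,"tz":0,"ax":0,"ay":0,"az":0,"hand":15},
  {"tx":-6.0,"ty":8.6,"tz":0,"ax":0,"ay":0,"az":0,"hand":15},
  {"tx":-7.4,"ty":7.4,"tz":0,"ax":0,"ay":0,"az":0,"hand":15},
  {"tx":-8.6,"ty":6.0,"tz":0,"ax":0,"ay":0,"az":0,"hand":15},
  {"tx":-9.5,"ty":4.4,"tz":0,"ax":0,"ay":0,"az":0,"hand":15},
  {"tx":-10.1,"ty":2.7,"tz":0,"ax":0,"ay":0,"az":0,"hand":15},
  {"tx":-10.4,"ty":0.9,"tz":0,"ax":0,"ay":0,"az":0,"hand":15},
])

```text
time_s: 14.95
eef_pos: [0.5052, -0.0753, 0.1431]
eef_rot: [0.996, -0.084, 0.002, 0.001]
contact_force: [4.8, -1.9, 5.2]
grip_width: 0.264
finger_force: 59.4
```

Request:
jog_arm([
  {"tx":-10.4,"ty":-0.9,"tz":0,"ax":0,"ay":0,"az":0,"hand":15},
  {"tx":-10.1,"ty":-2.7,"tz":0,"ax":0,"ay":0,"az":0,"hand":15},
  {"tx":-9.5,"ty":-4.4,"tz":0,"ax":0,"ay":0,"az":0,"hand":15},
  {"tx":-8.6,"ty":-6.0,"tz":0,"ax":0,"ay":0,"az":0,"hand":15},
  {"tx":-7.4,"ty":-7.4,"tz":0,"ax":0,"ay":0,"az":0,"hand":15},
  {"tx":-6.0,"ty":-8.6,"tz":0,"ax":0,"ay":0,"az":0,"hand":15},
  {"tx":-4.4,"ty":-9.5,"tz":0,"ax":0,"ay":0,"az":0,"hand":15},
  {"tx":-2.7,"ty":-10.1,"tz":0,"ax":0,"ay":0,"az":0,"hand":15},
  {"tx":-0.9,"ty":-10.4,"tz":0,"ax":0,"ay":0,"az":0,"hand":15},
])

```text
time_s: 15.85
eef_pos: [0.4544, -0.0056, 0.1428]
eef_rot: [0.997, -0.083, 0.0, 0.002]
contact_force: [1.4, -5.8, 7.0]
grip_width: 0.263
finger_force: 59.5
```

Request:
jog_arm([
  {"tx":0.9,"ty":-10.4,"tz":0,"ax":0,"ay":0,"az":0,"hand":15},
  {"tx":2.7,"ty":-10.1,"tz":0,"ax":0,"ay":0,"az":0,"hand":15},
  {"tx":4.4,"ty":-9.5,"tz":0,"ax":0,"ay":0,"az":0,"hand":15},
  {"tx":6.0,"ty":-8.6,"tz":0,"ax":0,"ay":0,"az":0,"hand":15},
  {"tx":7.4,"ty":-7.4,"tz":0,"ax":0,"ay":0,"az":0,"hand":15},
  {"tx":8.6,"ty":-6.0,"tz":0,"ax":0,"ay":0,"az":0,"hand":15},
  {"tx":9.5,"ty":-4.4,"tz":0,"ax":0,"ay":0,"az":0,"hand":15},
  {"tx":10.1,"ty":-2.7,"tz":0,"ax":0,"ay":0,"az":0,"hand":15},
  {"tx":10.4,"ty":-0.9,"tz":0,"ax":0,"ay":0,"az":0,"hand":15},
])

```text
time_s: 16.75
eef_pos: [0.5201, 0.0441, 0.1425]
eef_rot: [0.997, -0.083, -0.004, 0.001]
contact_force: [-4.3, -1.1, 12.0]
grip_width: 0.266
finger_force: 60.2
```

```bash
python3 -c "
from wind import *
st()"
```

```text
t 16.75 ang 84.44 r 59.56 z 0.1425 Ftan(resist) 4.15 Frad -1.49 Fz 12.03 [ 0.986 -0.166 -0.009] 22.708015723222278 60.15614211559296
```

Request:
jog_arm([
  {"tx":10.4,"ty":0.9,"tz":0,"ax":0,"ay":0,"az":0,"hand":15},
  {"tx":10.1,"ty":2.7,"tz":0,"ax":0,"ay":0,"az":0,"hand":15},
  {"tx":9.5,"ty":4.4,"tz":0,"ax":0,"ay":0,"az":0,"hand":15},
  {"tx":8.6,"ty":6.0,"tz":0,"ax":0,"ay":0,"az":0,"hand":15},
  {"tx":7.4,"ty":7.4,"tz":0,"ax":0,"ay":0,"az":0,"hand":15},
  {"tx":6.0,"ty":8.6,"tz":0,"ax":0,"ay":0,"az":0,"hand":15},
  {"tx":4.4,"ty":9.5,"tz":0,"ax":0,"ay":0,"az":0,"hand":15},
  {"tx":2.7,"ty":10.1,"tz":0,"ax":0,"ay":0,"az":0,"hand":15},
  {"tx":0.9,"ty":10.4,"tz":0,"ax":0,"ay":0,"az":0,"hand":15},
])

```text
time_s: 17.65
eef_pos: [0.5735, -0.0238, 0.1429]
eef_rot: [0.996, -0.085, 0.001, -0.001]
contact_force: [3.4, 5.3, 6.1]
grip_width: 0.27
finger_force: 59.5
```

Request:
jog_arm([
  {"tx":-0.9,"ty":10.4,"tz":0,"ax":0,"ay":0,"az":0,"hand":15},
  {"tx":-2.7,"ty":10.1,"tz":0,"ax":0,"ay":0,"az":0,"hand":15},
  {"tx":-4.4,"ty":9.5,"tz":0,"ax":0,"ay":0,"az":0,"hand":15},
  {"tx":-6.0,"ty":8.6,"tz":0,"ax":0,"ay":0,"az":0,"hand":15},
  {"tx":-7.4,"ty":7.4,"tz":0,"ax":0,"ay":0,"az":0,"hand":15},
  {"tx":-8.6,"ty":6.0,"tz":0,"ax":0,"ay":0,"az":0,"hand":15},
  {"tx":-9.5,"ty":4.4,"tz":0,"ax":0,"ay":0,"az":0,"hand":15},
  {"tx":-10.1,"ty":2.7,"tz":0,"ax":0,"ay":0,"az":0,"hand":15},
  {"tx":-10.4,"ty":0.9,"tz":0,"ax":0,"ay":0,"az":0,"hand":15},
])

```text
time_s: 18.55
eef_pos: [0.5052, -0.0753, 0.1431]
eef_rot: [0.996, -0.084, 0.002, 0.001]
contact_force: [4.2, -2.0, 5.0]
grip_width: 0.27
finger_force: 59.4
```

Request:
jog_arm([
  {"tx":-10.4,"ty":-0.9,"tz":0,"ax":0,"ay":0,"az":0,"hand":15},
  {"tx":-10.1,"ty":-2.7,"tz":0,"ax":0,"ay":0,"az":0,"hand":15},
  {"tx":-9.5,"ty":-4.4,"tz":0,"ax":0,"ay":0,"az":0,"hand":15},
  {"tx":-8.6,"ty":-6.0,"tz":0,"ax":0,"ay":0,"az":0,"hand":15},
  {"tx":-7.4,"ty":-7.4,"tz":0,"ax":0,"ay":0,"az":0,"hand":15},
  {"tx":-6.0,"ty":-8.6,"tz":0,"ax":0,"ay":0,"az":0,"hand":15},
])

```text
time_s: 19.15
eef_pos: [0.4573, -0.0367, 0.1429]
eef_rot: [0.996, -0.084, 0.0, 0.002]
contact_force: [2.7, -3.9, 5.8]
grip_width: 0.262
finger_force: 59.5
```

```bash
python3 -c "
from wind import *
st()"
```

```text
t 19.15 ang -159.31 r 60.98 z 0.1429 Ftan(resist) 4.65 Frad -1.15 Fz 5.85 [ 0.986 -0.167  0.001] 22.382242896145325 59.540451765060425
```

Request:
jog_arm([
  {"tx":-4.4,"ty":-9.5,"tz":0,"ax":0,"ay":0,"az":0,"hand":15},
  {"tx":-2.7,"ty":-10.1,"tz":0,"ax":0,"ay":0,"az":0,"hand":15},
  {"tx":-0.9,"ty":-10.4,"tz":0,"ax":0,"ay":0,"az":0,"hand":15},
  {"tx":0.9,"ty":-10.4,"tz":0,"ax":0,"ay":0,"az":0,"hand":15},
  {"tx":2.7,"ty":-10.1,"tz":0,"ax":0,"ay":0,"az":0,"hand":15},
])

```text
time_s: 19.65
eef_pos: [0.4612, 0.0138, 0.1427]
eef_rot: [0.997, -0.083, -0.0, 0.002]
contact_force: [1.3, -7.3, 6.3]
grip_width: 0.266
finger_force: 59.6
```

```bash
python3 - <<'E'
from wind import *
st()
c=cap('top'); x,y=[int(v) for v in proj(c,[.535,.12,.05])]
z=cv2.resize(c['color'][y-40:y+40,x-60:x+60],None,fx=6,fy=6); cv2.imwrite('pics/t5c.png',cv2.cvtColor(cv2.convertScaleAbs(z,alpha=1.5),cv2.COLOR_RGB2BGR))
E
```

```text
t 19.65 ang 151.32 r 60.5 z 0.1427 Ftan(resist) 5.78 Frad -4.63 Fz 6.31 [ 0.986 -0.166  0.   ] 22.692295478035106 59.55559730529785
```

View pics/t5c.png

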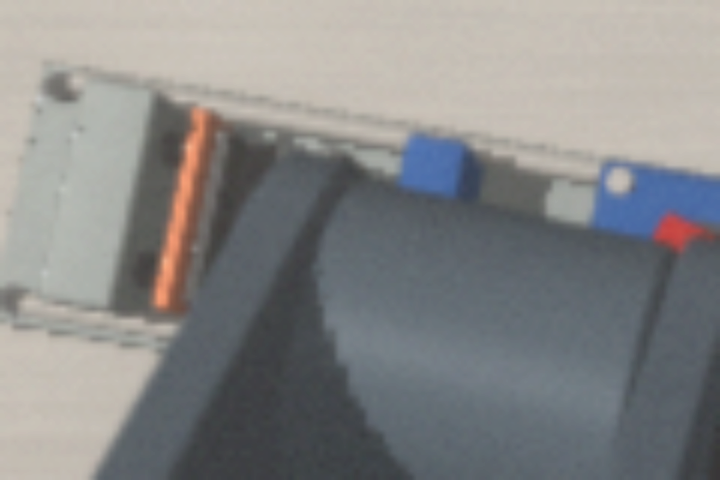

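The arm hides part of the view, but the jaw has advanced and the beam stands close to the stop. I'll go on in small steps.

Request:
jog_arm([
  {"tx":4.4,"ty":-9.5,"tz":0,"ax":0,"ay":0,"az":0,"hand":15},
  {"tx":6.0,"ty":-8.6,"tz":0,"ax":0,"ay":0,"az":0,"hand":15},
])

```text
time_s: 19.9
eef_pos: [0.474, 0.0296, 0.1427]
eef_rot: [0.997, -0.083, -0.001, 0.002]
contact_force: [-0.2, -6.8, 7.2]
grip_width: 0.262
finger_force: 59.7
```

```bash
python3 -c "
from wind import *
st()"
```

```text
t 19.9 ang 131.95 r 60.23 z 0.1427 Ftan(resist) 4.75 Frad -4.94 Fz 7.21 [ 0.986 -0.165 -0.001] 22.352155712595792 59.70796823501587
```

Still free. Next 30°.

Request:
jog_arm([
  {"tx":7.4,"ty":-7.0,"tz":0,"ax":0,"ay":0,"az":0,"hand":15},
  {"tx":8.6,"ty":-6.0,"tz":0,"ax":0,"ay":0,"az":0,"hand":15},
  {"tx":9.5,"ty":-4.4,"tz":0,"ax":0,"ay":0,"az":0,"hand":15},
])

```text
time_s: 20.2
eef_pos: [0.5001, 0.0429, 0.1425]
eef_rot: [0.997, -0.083, -0.003, 0.002]
contact_force: [-4.7, -5.0, 11.3]
grip_width: 0.266
finger_force: 60.2
```

```bash
python3 -c "
from wind import *
st()"
```

```text
t 20.2 ang 103.76 r 59.8 z 0.1425 Ftan(resist) 5.74 Frad -3.77 Fz 11.33 [ 0.986 -0.165 -0.006] 22.681145736057015 60.164331793785095
```

Request:
jog_arm([
  {"tx":10.1,"ty":-2.7,"tz":0,"ax":0,"ay":0,"az":0,"hand":15},
  {"tx":10.4,"ty":-0.9,"tz":0,"ax":0,"ay":0,"az":0,"hand":15},
])

```text
time_s: 20.4
eef_pos: [0.5199, 0.0441, 0.1425]
eef_rot: [0.997, -0.083, -0.004, 0.001]
contact_force: [-5.0, 0.1, 13.3]
grip_width: 0.267
finger_force: 60.2
```

```bash
python3 -c "
from wind import *
st()"
```

```text
t 20.4 ang 84.56 r 59.52 z 0.1425 Ftan(resist) 5.02 Frad -0.36 Fz 13.29 [ 0.986 -0.166 -0.009] 22.762160365405478 60.21838903427124
```

Request:
jog_arm([
  {"tx":10.4,"ty":0.9,"tz":0,"ax":0,"ay":0,"az":0,"hand":15},
  {"tx":10.1,"ty":2.7,"tz":0,"ax":0,"ay":0,"az":0,"hand":15},
])

```text
time_s: 20.6
eef_pos: [0.5399, 0.0383, 0.1426]
eef_rot: [0.996, -0.084, -0.004, -0.0]
contact_force: [-2.8, 3.3, 11.3]
grip_width: 0.267
finger_force: 60.2
```

```bash
python3 -c "
from wind import *
st()"
```

```text
t 20.6 ang 64.41 r 59.31 z 0.1426 Ftan(resist) 3.95 Frad 1.72 Fz 11.33 [ 0.986 -0.167 -0.008] 22.831242239557717 60.20609378814697
```

Request:
jog_arm([
  {"tx":9.5,"ty":4.4,"tz":0,"ax":0,"ay":0,"az":0,"hand":15},
  {"tx":8.6,"ty":6.0,"tz":0,"ax":0,"ay":0,"az":0,"hand":15},
  {"tx":7.4,"ty":7.4,"tz":0,"ax":0,"ay":0,"az":0,"hand":15},
])

```text
time_s: 20.9
eef_pos: [0.5641, 0.0171, 0.1427]
eef_rot: [0.996, -0.084, -0.002, -0.001]
contact_force: [1.1, 5.5, 8.6]
grip_width: 0.264
finger_force: 59.8
```

```bash
python3 -c "
from wind import *
st()"
```

```text
t 20.9 ang 32.99 r 59.36 z 0.1427 Ftan(resist) 3.96 Frad 3.92 Fz 8.63 [ 0.986 -0.168 -0.004] 22.546356722133154 59.797616600990295
```

Still free at 2.88 turns.

Request:
jog_arm([
  {"tx":6.3,"ty":8.6,"tz":0,"ax":0,"ay":0,"az":0,"hand":15},
  {"tx":4.6,"ty":9.5,"tz":0,"ax":0,"ay":0,"az":0,"hand":15},
  {"tx":2.7,"ty":10.1,"tz":0,"ax":0,"ay":0,"az":0,"hand":15},
])

```text
time_s: 21.2
eef_pos: [0.5739, -0.0135, 0.1428]
eef_rot: [0.996, -0.084, -0.0, -0.001]
contact_force: [2.7, 4.6, 6.8]
grip_width: 0.271
finger_force: 59.7
```

```bash
python3 -c "
from wind import *
st()"
```

```text
t 21.2 ang 1.64 r 59.66 z 0.1428 Ftan(resist) 4.47 Frad 2.8 Fz 6.84 [ 0.986 -0.168 -0.001] 23.181838684450717 59.65148627758026
```

Request:
jog_arm([
  {"tx":0.9,"ty":10.4,"tz":0,"ax":0,"ay":0,"az":0,"hand":15},
  {"tx":-0.9,"ty":10.4,"tz":0,"ax":0,"ay":0,"az":0,"hand":15},
  {"tx":-2.7,"ty":10.1,"tz":0,"ax":0,"ay":0,"az":0,"hand":15},
])

```text
time_s: 21.5
eef_pos: [0.5669, -0.0442, 0.1429]
eef_rot: [0.996, -0.085, 0.001, -0.001]
contact_force: [4.0, 3.7, 7.2]
grip_width: 0.267
finger_force: 59.6
```

```bash
python3 -c "
from wind import *
st()"
```

```text
t 21.5 ang -28.88 r 60.09 z 0.1429 Ftan(resist) 5.18 Frad 1.68 Fz 7.25 [ 0.986 -0.169  0.001] 22.830570846743026 59.57579791545868
```

Request:
jog_arm([
  {"tx":-4.4,"ty":9.5,"tz":0,"ax":0,"ay":0,"az":0,"hand":15},
  {"tx":-6.0,"ty":8.6,"tz":0,"ax":0,"ay":0,"az":0,"hand":15},
])

```text
time_s: 21.7
eef_pos: [0.5539, -0.0608, 0.143]
eef_rot: [0.996, -0.085, 0.001, -0.0]
contact_force: [4.1, 3.2, 6.0]
grip_width: 0.267
finger_force: 59.6
```

```bash
python3 -c "
from wind import *
st()"
```

```text
t 21.7 ang -49.02 r 60.37 z 0.143 Ftan(resist) 5.22 Frad 0.31 Fz 5.99 [ 0.986 -0.169  0.003] 22.808186715278488 59.55588340759277
```

Request:
jog_arm([
  {"tx":-7.4,"ty":7.4,"tz":0,"ax":0,"ay":0,"az":0,"hand":15},
  {"tx":-8.6,"ty":6.0,"tz":0,"ax":0,"ay":0,"az":0,"hand":15},
])

```text
time_s: 21.9
eef_pos: [0.5364, -0.0717, 0.143]
eef_rot: [0.996, -0.085, 0.002, 0.0]
contact_force: [6.3, 2.0, 6.0]
grip_width: 0.264
finger_force: 59.5
```

```bash
python3 -c "
from wind import *
st()"
```

```text
t 21.9 ang -68.61 r 60.64 z 0.143 Ftan(resist) 6.56 Frad 0.43 Fz 6.04 [ 0.986 -0.169  0.004] 22.578198257275144 59.4783890247345
```

Starting to rise. I'll take one more 10° step, then pause.

Request:
jog_arm([
  {"tx":-9.5,"ty":4.4,"tz":0,"ax":0,"ay":0,"az":0,"hand":15},
])

```text
time_s: 22.0
eef_pos: [0.5268, -0.0746, 0.1431]
eef_rot: [0.996, -0.085, 0.003, 0.0]
contact_force: [7.3, 1.9, 3.7]
grip_width: 0.269
finger_force: 59.4
```

```bash
python3 -c "
from wind import *
st()"
```

```text
t 22.0 ang -78.08 r 60.74 z 0.1431 Ftan(resist) 7.54 Frad -0.38 Fz 3.66 [ 0.986 -0.169  0.006] 22.995991216281684 59.447447061538696
```

Request:
jog_arm([
  {"tx":-5.0,"ty":1.6,"tz":0,"ax":0,"ay":0,"az":0,"hand":15},
])

```text
time_s: 22.1
eef_pos: [0.5215, -0.0756, 0.1432]
eef_rot: [0.996, -0.085, 0.003, 0.0]
contact_force: [8.0, 0.2, 3.9]
grip_width: 0.263
finger_force: 59.4
```

```bash
python3 -c "
from wind import *
st()"
```

```text
t 22.1 ang -83.21 r 60.79 z 0.1432 Ftan(resist) 7.97 Frad 0.7 Fz 3.89 [ 0.986 -0.169  0.006] 22.444312582372834 59.40532028675079
```

Request:
jog_arm([
  {"tx":0,"ty":0,"tz":0,"ax":0,"ay":0,"az":0,"hand":15},
  {"tx":0,"ty":0,"tz":0,"ax":0,"ay":0,"az":0,"hand":15},
  {"tx":0,"ty":0,"tz":0,"ax":0,"ay":0,"az":0,"hand":15},
])

```text
time_s: 22.4
eef_pos: [0.521, -0.0756, 0.143]
eef_rot: [0.996, -0.084, 0.002, 0.001]
contact_force: [4.5, -1.3, 6.2]
grip_width: 0.267
finger_force: 59.4
```

```bash
python3 -c "
from wind import *
st()"
```

```text
t 22.4 ang -83.63 r 60.74 z 0.143 Ftan(resist) 4.38 Frad 1.81 Fz 6.17 [ 0.986 -0.168  0.004] 22.78494351469911 59.446831941604614
```

The force is 7.97 N and clearly stiffer, so I'm stopping. I'll open a little, because the hub is beside the inner finger, and then rise.

Request:
jog_arm([
  {"tx":0,"ty":0,"tz":0,"ax":0,"ay":0,"az":0,"hand":37},
  {"tx":0,"ty":0,"tz":0,"ax":0,"ay":0,"az":0,"hand":37},
  {"tx":0,"ty":0,"tz":0,"ax":0,"ay":0,"az":0,"hand":37},
  {"tx":0,"ty":0,"tz":-10,"ax":0,"ay":0,"az":0,"hand":37},
  {"tx":0,"ty":0,"tz":-20,"ax":0,"ay":0,"az":0,"hand":37},
  {"tx":0,"ty":0,"tz":-25,"ax":0,"ay":0,"az":0,"hand":37},
  {"tx":0,"ty":0,"tz":-35,"ax":0,"ay":0,"az":0,"hand":37},
  {"tx":0,"ty":0,"tz":-35,"ax":0,"ay":0,"az":0,"hand":37},
])

```text
time_s: 23.2
eef_pos: [0.5191, -0.0742, 0.2685]
eef_rot: [0.996, -0.084, -0.001, -0.0]
contact_force: [0.3, 0.6, 0.1]
grip_width: 0.435
finger_force: 0.0
```

Request:
jog_arm([
  {"tx":0,"ty":20,"tz":0,"ax":0,"ay":0,"az":0,"hand":37},
  {"tx":0,"ty":45,"tz":0,"ax":0,"ay":0,"az":0,"hand":37},
  {"tx":0,"ty":45,"tz":0,"ax":0,"ay":0,"az":0,"hand":37},
  {"tx":0,"ty":45,"tz":0,"ax":0,"ay":0,"az":0,"hand":37},
  {"tx":0,"ty":45,"tz":0,"ax":0,"ay":0,"az":0,"hand":37},
  {"tx":0,"ty":20,"tz":0,"ax":0,"ay":0,"az":0,"hand":37},
])

```text
time_s: 23.8
eef_pos: [0.4821, -0.295, 0.2678]
eef_rot: [0.996, -0.086, -0.0, 0.001]
contact_force: [0.0, 0.8, 0.4]
grip_width: 0.432
finger_force: 0.0
```

```bash
python3 - <<'E'
from h import *
o=get_obs(); print(o['time_s'],o['eef_pos'],o['contact_force'])
a,b=cap('scene'),cap('top'); im=[]
for c in(a,b):
    x,y=[int(v) for v in proj(c,[.53,.07,.08])]; im.append(cv2.resize(c['color'][y-48:y+48,x-90:x+100],None,fx=4,fy=3.1*1.0 and 4)[:300*2])
cv2.imwrite('pics/end.png',cv2.cvtColor(cv2.convertScaleAbs(cv2.resize(np.vstack(im),(600,600)),alpha=1.5),cv2.COLOR_RGB2BGR))
E
```

```text
23.8 [ 0.48205311 -0.29502362  0.26776568] [0.04708713 0.75983766 0.42742864]
```

View pics/end.png

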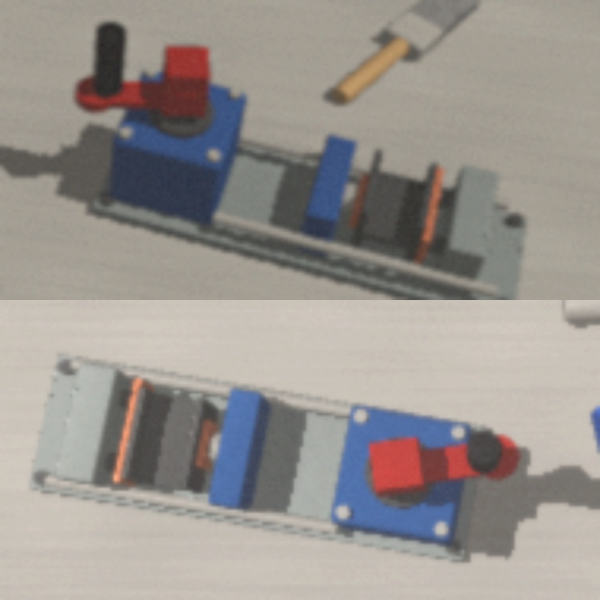

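The foot presses the beam against the stop's copper face, the crank sits flat on the shoulder, and the gripper is clear.

```bash
python3 -c "
from cell import sign_off
print(sign_off())"
```

```text
the job is handed in; nothing more can be done
None
```

The red crank is fully down on the shaft and was wound clockwise about 3.2 turns until it went clearly stiffer (about 8 N at the handle while turning). At the pause it still pushed back about 4.4 N, above the 2 to 3 N given as right but under the 6 N overtight mark. The last picture shows the beam held between foot and stop with the gripper clear, and the job was handed in at about 24 s.

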